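# Pin the glue-up jig and snap the linch-pin ring

## Task

Lock the clamp bar of the sloping glue-up jig: take the steel linch pin out of its plywood rest, push it through the fork and the bar's eye until its collar is fully home on the fork, by feel and without forcing it (a push of 15 to 25 N is plenty), with the ring still open. Then flip the sprung ring over the free outer end of the fork so that it snaps shut under the pin's point, let go, and leave the loose things around undisturbed.

Things in the scene. Friction and masses are not known exactly. Their poses are not given: they have to be found in the camera images.
- pin: Loose bare steel linch pin, 120 mm long, 0.2 kg, with a wire ring hinged on it. Origin: on its axis at the underside of its round collar (30 mm across, 6 mm thick); +z runs up the axis to the grip. It starts upright in the rest's hole, collar on the rest's top, ring open to the pin's +x side. It goes into the fork with its +x along the fork's +y.
- pin_grip (a point): Point on the pin's axis 45 mm above the collar's underside, in its square grip: 18 by 18 mm, faces square to the pin's x and y, from 19 to 60 mm above the collar's underside. Held here, fingertips clear the ring and the hinge lug below it (14 mm along x, 40 mm along y, 5 to 19 mm up).
- pin_tip (a point): The pin's point, 60 mm below the collar's underside. The shank is round, 13 mm thick down to 44 mm below the collar, then tapers to 5 mm at the point.
- ring (a joint): Swing of the sprung ring, rad: 0 open, 1.83 shut. Hinged about the pin's y axis, 12 mm above the collar's underside. At 0 it sticks out to the pin's +x and 15 degrees up; growing, it swings down, straight out at 0.26, along the shank round the point at 1.83. Sprung over centre: below 0.96 it springs back open, beyond it snaps shut by itself; 3 to 4 N on its cross bar takes it over.
- ring_bar (a point): Middle of the ring's cross bar, 80 mm from the hinge. The ring is a U-shaped bail of 6 mm steel wire, 44 mm wide inside. Shut, the bar stands 8 mm past the pin's point.
- fork: Fixed dark steel fork at the jig's left side. Origin: centre of the mouth of its 16 mm hole, on the upper plate's top face. +z runs up out of the hole along its axis, leaning 35 degrees from vertical towards the robot; +y along the clamp bar to the free end. Two plates 32 mm wide (x), 10 mm thick, at z 0 to -10 and -26 to -36 mm. The clamp bar's end lies between them.
- fork_end (a point): Middle of the edge of the fork's free end, on the upper plate's top face, 18 mm in fork +y from the hole's centre. Open air beyond and below it. Towards -y there is a side web from 48 mm off the hole, then the bar on the work piece.
- bar_eye (a point): Where the 16 mm eye of the steel clamp bar (14 mm thick) should be, on the hole's axis, 11 mm below the fork's top face. The eye itself is out of line by up to 4 mm along fork y, unseen; the bar slides with about 5 N, so the pin's taper has to push it into line.
- rest: Plywood block 80 by 80 mm, 75 mm high, fixed to the bench, with an 18 mm hole 68 mm deep in the middle of its top. Origin: centre of its underside. The pin starts in it.
- jig: Fixed sloping plywood glue-up jig, 220 by 240 mm, 190 mm high, its bed facing the robot at 35 degrees with a glued stack of square plywood rings under the clamp bar. Origin: centre of its base on the bench. The fork's hole mouth is 50 mm in -x, 165 mm in +y and 165 mm up from it.
- block: Bystander: loose glued-up block of square plywood rings, 85 by 85 mm, 70 mm high, with a 52 mm round hole. Origin: centre of the underside.
- jar: Bystander: loose jar, 64 mm across, 90 mm high. Origin: centre of the underside.
- brush: Bystander: glue brush lying on the bench.
- offcut: Bystander: loose plywood offcut, 70 by 40 mm, 36 mm high. Origin: centre of the underside.
Not all that is in view belongs to the job. What is shaped like the pin but blue or yellow is not meant.

How it is judged:
By the outcome, as a careful person would: the job done as asked, in the order asked, and still so for the second after the job is handed in, with the robot touching nothing.
It also fails if it takes over 45 s, if anything falls off the work surface, if the arm or the gripper's body presses on something with over 40 N, if the wrist force passes 120 N, or if a joint passes its speed limit or range.

## Robot

A 6-joint arm with a two-finger parallel gripper is mounted at the origin on the work surface. World frame = base frame: x ahead of the robot, y to its left, z up, the work surface at z = 0. Lengths are in mm, angles in degrees, forces in N, time in s.
With the tool pointing down it reaches from about 300 to 850 mm from the base axis. Payload 4.2 kg.
Tool frame: the origin (TCP) lies at the very end of the fingers, on their centre line; the grasp point (between the pads) lies 19 mm behind it (env.grasp_offset is the distance from the TCP to the grasp point, in mm); z points along the fingers, y is the line along which they close (so a half turn about z gives the same grasp; the last joint's range is limited). The gripper opens to 91 mm and grips with 3 to 60 N. Pads are 32 mm wide; open, the fingers measure 118 mm over their backs; the gripper's body (76 mm by 178 mm) begins 60 mm behind the grasp point.
Start: joints at [71.161, 18.312, 89.639, -0, 72.044, -1.146], TCP at [174.754, 547.818, 213.976] pointing down, gripper open.
Joint ranges: [-177.97, 177.97], [-48.28, 115.42], [12.27, 149.76], [-77.06, 257.06], [2.81, 150.46], [-146.56, 146.56]. Speed limits (degrees/s): [147.25, 147.25, 180, 180, 180, 180].

## Interface

Orientations are given as [roll, pitch, yaw] about the fixed x, y, z axes, in that order (R = Rz(yaw) Ry(pitch) Rx(roll)).
In Python, from workcell import env gives the robot as it stands. The module is installed in compiled form; this text tells all that it offers.
- The arm moves only by the tool send_rows, never from a script. Its argument "motion" is a list of rows, each an object of numbers: "tx", "ty", "tz": the shift along the tool's x, y, z in units of 500 mm (1.0 is 500 mm); "rx", "ry", "rz": the turn, a rotation vector about the tool's x, y, z in units of 30 degrees (1.0 is 30 degrees); "gripper": the closure, from -1 (fully open) to 1 (shut). In form: [{"tx": .., "ty": .., "tz": .., "rx": .., "ry": .., "rz": .., "gripper": ..}, ...]. A call has 1 to 12 rows; each row shifts and turns the commanded pose from where the row before left it, along the tool's axes as they then stand; what a row does not reach is not made up. A row lasts 1/8 s, in which the tool goes at most 62.5 mm and 10.7 degrees, less where a joint would pass 70% of its speed; a pose out of reach is approached as far as the arm can. A call with a number of a shift or a turn outside -1 to 1 is refused whole. A call with a gripper value outside its range is refused whole. The fingers move at their own pace and stop on an object; "grip_force" is the grip in N (left out, the last holds). Time passes only in rows, so rows that do not move let the fingers close. It gives the time, the measured TCP pose, the force, the opening and the grip force at its end, in the units of the state.
- env.state(): the state, without advancing time (a new reading comes with each control period).
- env.grab_frame(name): name is "scene" or "top" or "wrist"; returns a dict with "frame" (480x640x3 uint8, red, green, blue), "vertical_fov" (degrees; the focal length in pixels is half the picture's height over the tangent of half this angle, whatever the lens; pixels are square), "cx", "cy" (the principal point, pixels), "rvec" (rotation vector, rad) and "tvec" (3), from world to camera coordinates, as OpenCV has them; the wrist camera has in their place "T_tool_cam" (4x4, takes a point from camera to tool coordinates, whose origin is the TCP and whose axes are the flange's). Camera axes: x right, y down, z forward; pixel columns grow to the right and rows downward; lengths in mm; the calibration is good to about 2 mm. A picture is of the moment at which its call begins: read the wrist's pose just before it. There is no depth.
- env.job_done(): hands the job in; it is judged then, once.
The state is a dict: "time_s": time; "qpos": joint angles; "qvel": joint speeds; "effort": joint torques, N m; "ee_pos": TCP position; "ee_rot": TCP orientation; "force": force on the tool from outside, world axes, zero at the start; "torque": the same for the moment, N m; "gripper_width": finger opening in mm; "gripper_force": force on a finger pad.
Only numpy, scipy, OpenCV 4.12 (cv2) and the standard library are available. Lean on these libraries where they do the work, as an engineer would, in place of code of your own. Each camera call takes 0.05 s, during which the arm holds its last target. There are 200 camera calls.

## Working session

There is one attempt and no reset: what is moved stays moved. The work goes in short steps, Python scripts to look and compute and a tool call to move; the robot and the scene stay as the last step left them, time stands still between calls to the robot, and variables do not carry over. Pictures are saved under pics/ and viewed, at most 10 in all, crops included, and the job is handed in when it is done.

Besides the shell and the picture viewer there is one more tool, called after "Request:" by a JSON object that holds its "api" and its "payload". send_rows: Moves the arm, as the interface text tells. Shifts and turns lie within -1 to 1; 1 stands for 500 mm of shift or 30 degrees of turn. Its arguments: {"type":"object","properties":{"motion":{"type":"array"},"grip_force":{"type":"number"}},"required":["motion"]}

```bash
mkdir -p pics; cat > h.py <<'E'
import numpy as np, cv2
from scipy.spatial.transform import Rotation as R
from workcell import env
def grab(name, fn=None):
    s=env.state(); f=env.grab_frame(name)
    im=f['frame'][:,:,::-1].copy()
    if fn: cv2.imwrite('pics/'+fn,im)
    fl=240/np.tan(np.radians(f['vertical_fov'])/2)
    K=np.array([[fl,0,f['cx']],[0,fl,f['cy']],[0,0,1]])
    if 'T_tool_cam' in f:
        T=np.eye(4);T[:3,:3]=R.from_euler('xyz',s['ee_rot'],degrees=True).as_matrix();T[:3,3]=s['ee_pos']
        W=T@np.array(f['T_tool_cam'])
    else:
        M=np.eye(4);M[:3,:3]=cv2.Rodrigues(np.array(f['rvec'],float))[0];M[:3,3]=np.ravel(f['tvec']);W=np.linalg.inv(M)
    return im,K,W
def ray(K,W,px):
    d=W[:3,:3]@np.linalg.inv(K)@np.array([px[0],px[1],1.]); return W[:3,3],d/np.linalg.norm(d)
def onz(K,W,px,z):
    o,d=ray(K,W,px); return o+d*(z-o[2])/d[2]
def tri(rays):
    A=np.zeros((3,3));b=np.zeros(3)
    for o,d in rays:
        P=np.eye(3)-np.outer(d,d);A+=P;b+=P@o
    p=np.linalg.solve(A,b)
    return p,[np.linalg.norm((np.eye(3)-np.outer(d,d))@(p-o)) for o,d in rays]
def proj(K,W,p):
    c=np.linalg.inv(W)@np.append(p,1); u=K@c[:3]; return u[:2]/u[2]
E
python3 - <<'E'
from h import *
print(env.state())
for n in('scene','top','wrist'):
    im,K,W=grab(n,n+'0.png'); print(n,K[0,0],K[:2,2],W.round(3).tolist())
a=[cv2.imread('pics/%s0.png'%n) for n in('scene','top','wrist')]
np.savez  # noqa
E
```

```text
{'time_s': 0.0, 'qpos': array([ 7.11612570e+01,  1.83505955e+01,  8.97049989e+01, -7.90726366e-05,
        7.20455747e+01, -1.14440296e+00]), 'qvel': array([ 0.0004436 , -0.02790358,  0.07271801,  0.01114242,  0.0334967 ,
        0.09690296]), 'effort': array([-1.17989486e-03, -4.12453580e+01, -2.31980145e+01,  7.27192755e-02,
        4.55754565e-02, -1.29689079e-04]), 'ee_pos': array([174.58673659, 547.32344458, 213.14031455]), 'ee_rot': array([-1.79898850e+02, -1.94541138e-03,  1.62305683e+02]), 'force': array([-0.86433512,  0.18216993,  0.57742369]), 'torque': array([ 0.0112288 , -0.00350761,  0.00944866]), 'gripper_force': 0.0, 'gripper_width': 91.29025036355547}
scene 486.64517358033197 [320.50659092 234.74098535] [[0.868, 0.362, -0.34, 835.559], [0.496, -0.659, 0.566, -500.233], [-0.019, -0.66, -0.751, 920.577], [0.0, 0.0, 0.0, 1.0]]
top 458.3182571463927 [320.04935892 241.33423829] [[0.018, -0.99, 0.14, 348.391], [-0.999, -0.022, -0.023, 100.095], [0.026, -0.14, -0.99, 1101.083], [0.0, 0.0, 0.0, 1.0]]
wrist 427.26725811432254 [306.90635565 236.30306324] [[0.303, 0.912, 0.277, 96.154], [0.953, -0.289, -0.09, 571.776], [-0.002, 0.291, -0.957, 382.83], [0.0, 0.0, 0.0, 1.0]]
```

View pics/scene0.png

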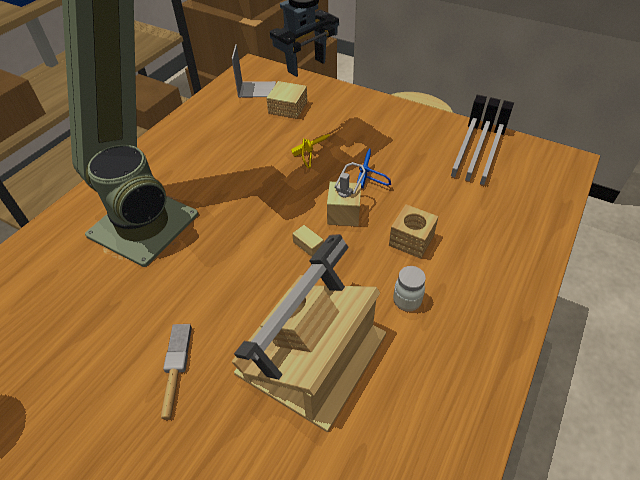

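View pics/top0.png

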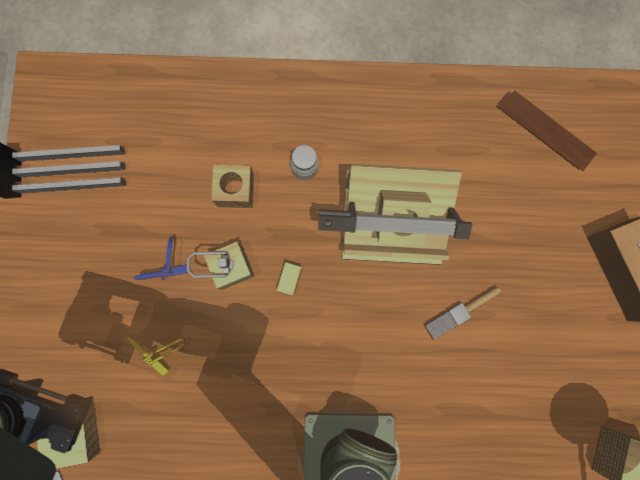

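Scene view: the steel pin stands in the rest at about (345,185), with the fork at (333,245). In the top view they are at (224,262) and (326,221). Things that could be taken for the pin, by top-view pixel:
- blue pin at (175,270)
- yellow pin at (155,355)
- steel pin in the rest at (224,262), the one chosen

I'll check the choice with close crops.

```bash
python3 - <<'E'
import cv2,numpy as np
t=cv2.imread('pics/top0.png');s=cv2.imread('pics/scene0.png')
def c(im,x,y,w=80,h=60): return cv2.resize(im[y:y+h,x:x+w],(400,300),interpolation=cv2.INTER_CUBIC)
cv2.imwrite('pics/c1.png',np.vstack([np.hstack([c(t,180,232),c(t,300,192)]),np.hstack([c(s,310,155),c(s,290,228)])]))
E
```

```text
(no output)
```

View pics/c1.png

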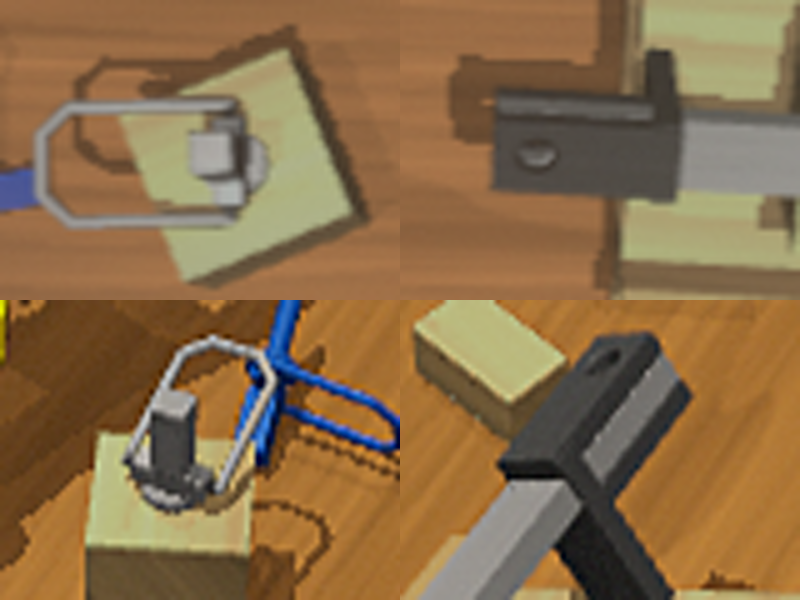

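The crops confirm it: the bare steel pin stands upright in the rest with its ring open towards world +y. Grip top is at top (222.4,263) and scene (345,175.4). Fork hole is at top (327.6,223) and scene (331,240).

```bash
python3 - <<'E'
from h import *
_,Kt,Wt=grab('top');_,Ks,Ws=grab('scene')
T=lambda a,b:tri([ray(Kt,Wt,a),ray(Ks,Ws,b)])
c=lambda x,y,x0,y0:(x0+x/5,y0+y/5)
print('griptop',T((222.4,263),(345,175.4)))
print('hole',T((327.6,223),(331,240)))
# fork top-face long lower edge from top view (near edge): ends
a=onz(Kt,Wt,c(95,190,300,192),150);b=onz(Kt,Wt,c(275,200,300,192),150);print('fork yaw dir',a-b,np.degrees(np.arctan2(-(a-b)[0],(a-b)[1])))
# bar direction over long range
a=onz(Kt,Wt,(355,213.5),165);b=onz(Kt,Wt,(455,219),165);print(np.degrees(np.arctan2(-(a-b)[0],(a-b)[1])))
# pin ring direction: bar centre vs grip; ring wires
a=onz(Kt,Wt,c(75,105,180,232),100);b=onz(Kt,Wt,c(235,107,180,232),90);print('ring',a-b)
a=onz(Kt,Wt,c(75,223,180,232),100);b=onz(Kt,Wt,c(235,220,180,232),90);print('ring',a-b)
E
```

```text
griptop (array([436.15694769, 283.609468  , 134.35113159]), [np.float64(1.94237564412556), np.float64(1.9423756441255997)])
hole (array([520.03213852,  64.13706887, 167.38439509]), [np.float64(1.052463764841933), np.float64(1.0524637648419748)])
fork yaw dir [ 2.54667515 75.91996288  0.        ] -1.921221263582478
-1.8459556995149982
ring [-1.71105745 67.74987398 10.        ]
ring [-3.29596464 67.17973365 10.        ]
```

```bash
cat >> h.py <<'E'
def plan(p,Rt,n,g,start=None):
    """n rows (tool-frame shift/500mm, rotvec/30deg) from the current pose to p,Rt; rounding fed back"""
    s=env.state()
    P=np.array(s['ee_pos']) if start is None else np.array(start[0],float)
    Q=R.from_euler('xyz',s['ee_rot'],degrees=True) if start is None else start[1]
    p=np.array(p,float)
    if n==0: n=int(max(np.ceil(np.linalg.norm(p-P)/50),np.ceil(np.degrees((Q.inv()*Rt).magnitude())/9.5),1))
    for i in range(n):
        k=n-i
        t=np.round(Q.inv().apply((p-P)/k)/500,3); r=np.round(np.degrees((Q.inv()*Rt).as_rotvec())/k/30,3)
        print(dict(tx=float(t[0]),ty=float(t[1]),tz=float(t[2]),rx=float(r[0]),ry=float(r[1]),rz=float(r[2]),gripper=g))
        P=P+Q.apply(t*500); Q=Q*R.from_rotvec(np.radians(r*30))
    return P,Q
def down(yaw): return R.from_euler('xyz',[180,0,yaw],degrees=True)
def st():
    s=env.state(); print(s['time_s'],s['ee_pos'].round(1),s['ee_rot'].round(2),'F',s['force'].round(1),s['gripper_width'].round(1),s['gripper_force'])
E
python3 -c "
from h import *
plan([436,284,190],down(92),10,-1)"
```

```text
{'tx': -0.066, 'ty': -0.034, 'tz': 0.005, 'rx': -0.0, 'ry': 0.0, 'rz': 0.234, 'gripper': -1}
{'tx': -0.069, 'ty': -0.026, 'tz': 0.005, 'rx': -0.0, 'ry': 0.0, 'rz': 0.234, 'gripper': -1}
{'tx': -0.072, 'ty': -0.017, 'tz': 0.005, 'rx': -0.0, 'ry': 0.0, 'rz': 0.234, 'gripper': -1}
{'tx': -0.074, 'ty': -0.008, 'tz': 0.005, 'rx': -0.0, 'ry': 0.0, 'rz': 0.235, 'gripper': -1}
{'tx': -0.074, 'ty': 0.001, 'tz': 0.005, 'rx': -0.0, 'ry': 0.0, 'rz': 0.234, 'gripper': -1}
{'tx': -0.074, 'ty': 0.01, 'tz': 0.004, 'rx': -0.0, 'ry': 0.0, 'rz': 0.235, 'gripper': -1}
{'tx': -0.072, 'ty': 0.018, 'tz': 0.005, 'rx': -0.0, 'ry': 0.0, 'rz': 0.234, 'gripper': -1}
{'tx': -0.069, 'ty': 0.027, 'tz': 0.004, 'rx': -0.0, 'ry': 0.0, 'rz': 0.235, 'gripper': -1}
{'tx': -0.065, 'ty': 0.036, 'tz': 0.005, 'rx': -0.0, 'ry': 0.001, 'rz': 0.234, 'gripper': -1}
{'tx': -0.061, 'ty': 0.043, 'tz': 0.004, 'rx': -0.001, 'ry': 0.0, 'rz': 0.235, 'gripper': -1}
```

Request:
{"api": "send_rows", "payload": {"motion": [{"tx":-0.066,"ty":-0.034,"tz":0.005,"rz":0.234,"gripper":-1},{"tx":-0.069,"ty":-0.026,"tz":0.005,"rz":0.234,"gripper":-1},{"tx":-0.072,"ty":-0.017,"tz":0.005,"rz":0.234,"gripper":-1},{"tx":-0.074,"ty":-0.008,"tz":0.005,"rz":0.235,"gripper":-1},{"tx":-0.074,"ty":0.001,"tz":0.005,"rz":0.234,"gripper":-1},{"tx":-0.074,"ty":0.01,"tz":0.004,"rz":0.235,"gripper":-1},{"tx":-0.072,"ty":0.018,"tz":0.005,"rz":0.234,"gripper":-1},{"tx":-0.069,"ty":0.027,"tz":0.004,"rz":0.235,"gripper":-1},{"tx":-0.065,"ty":0.036,"tz":0.005,"rz":0.234,"gripper":-1},{"tx":-0.061,"ty":0.043,"tz":0.004,"rz":0.235,"gripper":-1},{"gripper":-1}]}}

```text
invalid input at $.motion[0]: expected keys tx, ty, tz, rx, ry, rz, gripper
```

```bash
python3 -c "
from h import *
st()
im,K,W=grab('wrist','w1.png')
print(W.round(2).tolist())
for p in ([436,284,135],[436,284,75],[436,284,0]): print(proj(K,W,p))
"
```

```text
Traceback (most recent call last):
  File "h.py", line 43, in st
    s=env.state(); print(s['time_s'],s['ee_pos'].round(1),s['ee_rot'].round(2),'F',s['force'].round(1),s['gripper_width'].round(1),s['gripper_force'])
                                                                                                       ^^^^^^^^^^^^^^^^^^^^^^^^
AttributeError: 'float' object has no attribute 'round'
```

Request:
{"api": "send_rows", "payload": {"motion": [{"tx":-0.066,"ty":-0.034,"tz":0.005,"rx":0,"ry":0,"rz":0.234,"gripper":-1},{"tx":-0.069,"ty":-0.026,"tz":0.005,"rx":0,"ry":0,"rz":0.234,"gripper":-1},{"tx":-0.072,"ty":-0.017,"tz":0.005,"rx":0,"ry":0,"rz":0.234,"gripper":-1},{"tx":-0.074,"ty":-0.008,"tz":0.005,"rx":0,"ry":0,"rz":0.235,"gripper":-1},{"tx":-0.074,"ty":0.001,"tz":0.005,"rx":0,"ry":0,"rz":0.234,"gripper":-1},{"tx":-0.074,"ty":0.01,"tz":0.004,"rx":0,"ry":0,"rz":0.235,"gripper":-1},{"tx":-0.072,"ty":0.018,"tz":0.005,"rx":0,"ry":0,"rz":0.234,"gripper":-1},{"tx":-0.069,"ty":0.027,"tz":0.004,"rx":0,"ry":0,"rz":0.235,"gripper":-1},{"tx":-0.065,"ty":0.036,"tz":0.005,"rx":0,"ry":0,"rz":0.234,"gripper":-1},{"tx":-0.061,"ty":0.043,"tz":0.004,"rx":0,"ry":0,"rz":0.235,"gripper":-1},{"tx":0,"ty":0,"tz":0,"rx":0,"ry":0,"rz":0,"gripper":-1}]}}

```text
time_s: 1.62
ee_pos: [437.2, 282.7, 190.2]
ee_rot: [-180.0, 0.0, 91.8]
force: [-0.4, 0.5, -0.5]
gripper_width: 91.2
gripper_force: 0.0
```

```bash
sed -i "s/s\['gripper_width'\].round(1)/round(float(s['gripper_width']),1)/" h.py; python3 -c "
from h import *
st()
im,K,W=grab('wrist','w1.png')
print(W.round(2).tolist())
for p in ([436,284,135],[436,284,75],[436,284,0]): print(proj(K,W,p))
"
```

```text
1.625 [437.2 282.7 190.2] [-1.7999e+02  2.0000e-02  9.1800e+01] F [-0.4  0.5 -0.5] 91.2 0.0
[[1.0, 0.03, 0.01, 435.07], [0.03, -0.96, -0.29, 364.57], [-0.0, 0.29, -0.96, 359.74], [0.0, 0.0, 0.0, 1.0]]
[304.09725599 256.68070856]
[304.68223466 227.4091201 ]
[305.15662075 203.67144363]
```

View pics/w1.png

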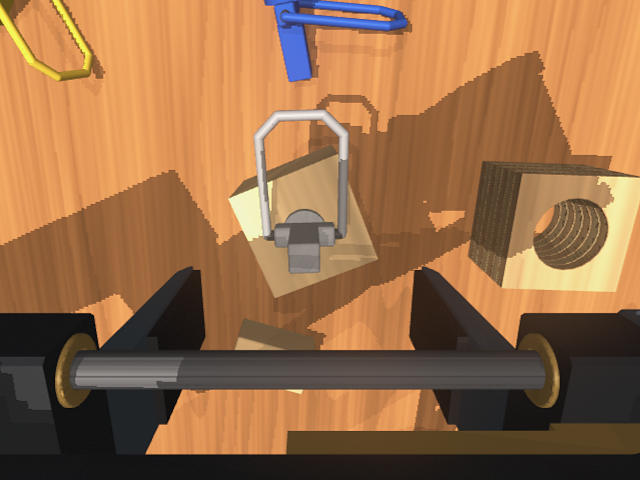

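The wrist view shows the grip's top at about (304.5,259), 2 px from my prediction. The ring sits squarely upward in the image, so the yaw is right. I'll go down and grip.

Request:
{"api": "send_rows", "payload": {"motion": [{"tx":0,"ty":-0.002,"tz":0.07,"rx":0,"ry":0,"rz":0,"gripper":-1},{"tx":0,"ty":0,"tz":0.07,"rx":0,"ry":0,"rz":0,"gripper":-1},{"tx":0,"ty":0,"tz":0.038,"rx":0,"ry":0,"rz":0,"gripper":-1},{"tx":0,"ty":0,"tz":0,"rx":0,"ry":0,"rz":0,"gripper":-1},{"tx":0,"ty":0,"tz":0,"rx":0,"ry":0,"rz":0,"gripper":1},{"tx":0,"ty":0,"tz":0,"rx":0,"ry":0,"rz":0,"gripper":1},{"tx":0,"ty":0,"tz":0,"rx":0,"ry":0,"rz":0,"gripper":1},{"tx":0,"ty":0,"tz":0,"rx":0,"ry":0,"rz":0,"gripper":1},{"tx":0,"ty":0,"tz":0,"rx":0,"ry":0,"rz":0,"gripper":1},{"tx":0,"ty":0,"tz":0,"rx":0,"ry":0,"rz":0,"gripper":1}], "grip_force": 40}}

```text
time_s: 2.92
ee_pos: [435.1, 284.2, 101.5]
ee_rot: [180.0, -0.0, 92.0]
force: [0.0, 0.0, -0.3]
gripper_width: 34.0
gripper_force: 0.0
```

Request:
{"api": "send_rows", "payload": {"motion": [{"tx":-0.003,"ty":0.002,"tz":0,"rx":0,"ry":0,"rz":0,"gripper":1},{"tx":0,"ty":0,"tz":0,"rx":0,"ry":0,"rz":0,"gripper":1},{"tx":0,"ty":0,"tz":0,"rx":0,"ry":0,"rz":0,"gripper":1},{"tx":0,"ty":0,"tz":0,"rx":0,"ry":0,"rz":0,"gripper":1}]}}

```text
time_s: 3.42
ee_pos: [436.0, 282.6, 101.4]
ee_rot: [-180.0, 0.0, 92.0]
force: [-0.8, -1.2, -0.7]
gripper_width: 18.1
gripper_force: 40.0
```

```bash
cat >> h.py <<'E'
YAW=-1.9
FR=R.from_euler('z',YAW,degrees=True)*R.from_euler('y',-35,degrees=True)  # fork frame
fx,fy,fz=FR.as_matrix().T
TF=R.from_matrix(np.column_stack([fy,np.cross(-fz,fy),-fz]))  # tool orientation at fork
H=np.array([520,64,166.5])
E
python3 -c "
from h import *
s=plan([436,282.6,230],down(92),3,1)
print(fx,fy,fz)
plan(H+fz*111,TF,8,1,s)"
```

```text
{'tx': -0.0, 'ty': -0.0, 'tz': -0.086, 'rx': -0.0, 'ry': 0.0, 'rz': -0.0, 'gripper': 1}
{'tx': -0.0, 'ty': -0.0, 'tz': -0.086, 'rx': -0.0, 'ry': 0.0, 'rz': -0.0, 'gripper': 1}
{'tx': -0.0, 'ty': -0.0, 'tz': -0.085, 'rx': -0.0, 'ry': 0.001, 'rz': -0.0, 'gripper': 1}
[ 0.81870169 -0.02715913  0.57357644] [3.31551784e-02 9.99450216e-01 1.73472348e-18] [-0.57326109  0.01901703  0.81915204]
{'tx': -0.054, 'ty': 0.003, 'tz': -0.007, 'rx': -0.146, 'ry': -0.005, 'rz': 0.016, 'gripper': 1}
{'tx': -0.054, 'ty': 0.004, 'tz': -0.006, 'rx': -0.146, 'ry': -0.005, 'rz': 0.016, 'gripper': 1}
{'tx': -0.054, 'ty': 0.005, 'tz': -0.006, 'rx': -0.146, 'ry': -0.005, 'rz': 0.016, 'gripper': 1}
{'tx': -0.054, 'ty': 0.006, 'tz': -0.005, 'rx': -0.146, 'ry': -0.005, 'rz': 0.016, 'gripper': 1}
{'tx': -0.054, 'ty': 0.007, 'tz': -0.005, 'rx': -0.146, 'ry': -0.005, 'rz': 0.015, 'gripper': 1}
{'tx': -0.054, 'ty': 0.008, 'tz': -0.004, 'rx': -0.145, 'ry': -0.005, 'rz': 0.016, 'gripper': 1}
{'tx': -0.055, 'ty': 0.008, 'tz': -0.004, 'rx': -0.146, 'ry': -0.005, 'rz': 0.015, 'gripper': 1}
{'tx': -0.054, 'ty': 0.009, 'tz': -0.002, 'rx': -0.145, 'ry': -0.005, 'rz': 0.016, 'gripper': 1}
```

Request:
{"api": "send_rows", "payload": {"motion": [{"tx":0,"ty":0,"tz":-0.086,"rx":0,"ry":0,"rz":0,"gripper":1},{"tx":0,"ty":0,"tz":-0.086,"rx":0,"ry":0,"rz":0,"gripper":1},{"tx":0,"ty":0,"tz":-0.086,"rx":0,"ry":0,"rz":0,"gripper":1},{"tx":-0.054,"ty":0.003,"tz":-0.007,"rx":-0.146,"ry":-0.005,"rz":0.016,"gripper":1},{"tx":-0.054,"ty":0.004,"tz":-0.006,"rx":-0.146,"ry":-0.005,"rz":0.016,"gripper":1},{"tx":-0.054,"ty":0.005,"tz":-0.006,"rx":-0.146,"ry":-0.005,"rz":0.016,"gripper":1},{"tx":-0.054,"ty":0.006,"tz":-0.005,"rx":-0.146,"ry":-0.005,"rz":0.016,"gripper":1},{"tx":-0.054,"ty":0.007,"tz":-0.005,"rx":-0.146,"ry":-0.005,"rz":0.015,"gripper":1},{"tx":-0.054,"ty":0.008,"tz":-0.004,"rx":-0.145,"ry":-0.005,"rz":0.016,"gripper":1},{"tx":-0.055,"ty":0.008,"tz":-0.004,"rx":-0.146,"ry":-0.005,"rz":0.015,"gripper":1},{"tx":-0.054,"ty":0.009,"tz":-0.002,"rx":-0.145,"ry":-0.005,"rz":0.016,"gripper":1},{"tx":0,"ty":0,"tz":0,"rx":0,"ry":0,"rz":0,"gripper":1}]}}

```text
time_s: 4.92
ee_pos: [453.9, 64.7, 256.0]
ee_rot: [145.2, 0.1, 87.9]
force: [-0.1, -0.2, -3.2]
gripper_width: 17.9
gripper_force: 40.0
```

Request:
{"api": "send_rows", "payload": {"motion": [{"tx":0,"ty":0,"tz":0,"rx":0,"ry":0,"rz":0,"gripper":1},{"tx":0,"ty":0,"tz":0,"rx":0,"ry":0,"rz":0,"gripper":1}]}}

```text
time_s: 5.18
ee_pos: [456.8, 67.1, 257.9]
ee_rot: [145.0, -0.0, 88.1]
force: [0.6, -0.6, -1.7]
gripper_width: 17.9
gripper_force: 40.0
```

```bash
python3 - <<'E'
from h import *
st()
s=env.state();Q=R.from_euler('xyz',s['ee_rot'],degrees=True)
print('rot err',np.degrees((Q.inv()*TF).as_rotvec()))
tip=s['ee_pos']+Q.apply([0,0,86.4])
def c(im,x,y,w=160,h=120): return cv2.resize(im[y:y+h,x:x+w],(400,300),interpolation=cv2.INTER_CUBIC)
o=[]
for n in('wrist','top','scene'):
    im,K,W=grab(n,n+'2.png')
    a=proj(K,W,tip);b=proj(K,W,H);print(n,a,b)
    x,y=np.clip(((a+b)/2-[80,60]).astype(int),0,[480,360]);print(x,y)
    o.append(c(im,x,y))
    if n=='wrist':o.append(cv2.resize(im,(400,300)))
cv2.imwrite('pics/c2.png',np.vstack([np.hstack(o[:2]),np.hstack(o[2:])]))
E
```

```text
5.175 [456.8  67.1 257.9] [ 1.4502e+02 -1.0000e-02  8.8130e+01] F [ 0.6 -0.6 -1.7] 17.9 39.999425411224365
rot err [-0.02391731 -0.02378197  0.01687471]
wrist [307.3777161  242.25142941] [306.49436936 232.66852602]
226 177
top [326.93722778 227.48512435] [327.35192922 222.68044241]
247 165
scene [324.83253214 230.80447339] [330.4485775  240.41934677]
247 175
```

View pics/c2.png

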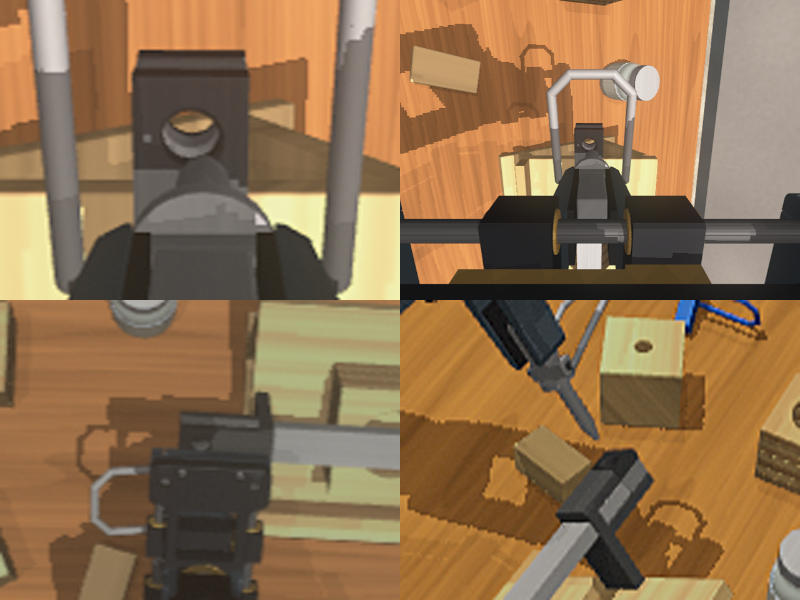

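```bash
python3 - <<'E'
from h import *
im=cv2.imread('pics/wrist2.png')
cv2.imwrite('pics/c3.png',cv2.resize(im[195:270,260:360],(800,600),interpolation=cv2.INTER_CUBIC))
s=env.state();Q=R.from_euler('xyz',s['ee_rot'],degrees=True)
_,K,W=grab('wrist')
for z in(26.4,70.4,86.4,111):
    u=proj(K,W,s['ee_pos']+Q.apply([0,0,z]));print(z,u,(u-[260,195])*8)
E
```

```text
26.4 [307.47095557 279.20443534] [379.76764457 673.63548269]
70.4 [307.39846512 250.46903591] [379.18772094 443.75228727]
86.4 [307.37773579 242.25187962] [379.02188636 378.01503699]
111 [307.35010029 231.29709618] [378.80080234 290.37676942]
```

View pics/c3.png

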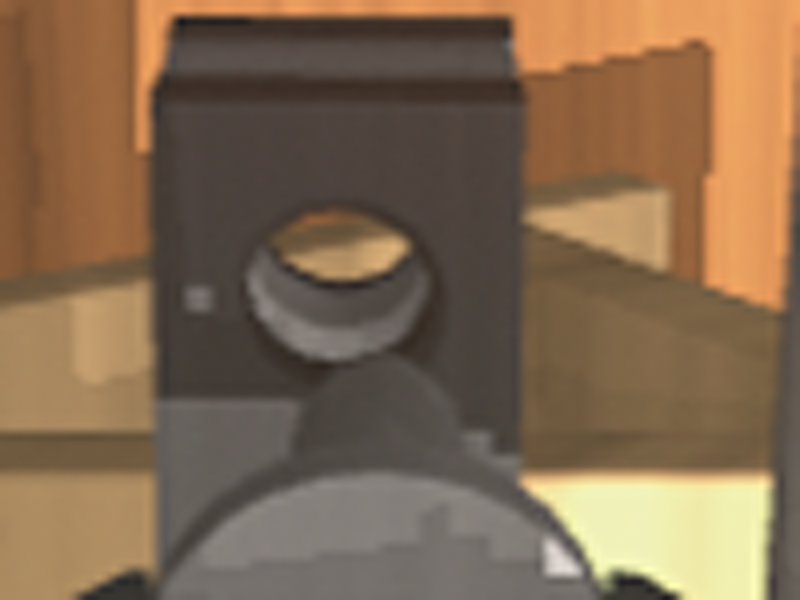

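The crop shows the pin axis at x≈379 and the hole centre at about (342,284), against (379,290) predicted for the axis at the mouth. So I'll shift −3 mm along tool y, then feed gently.

Request:
{"api": "send_rows", "payload": {"motion": [{"tx":0.001,"ty":-0.006,"tz":0.01,"rx":0,"ry":0,"rz":0,"gripper":1},{"tx":0,"ty":0,"tz":0.02,"rx":0,"ry":0,"rz":0,"gripper":1},{"tx":0,"ty":0,"tz":0.01,"rx":0,"ry":0,"rz":0,"gripper":1},{"tx":0,"ty":0,"tz":0.01,"rx":0,"ry":0,"rz":0,"gripper":1},{"tx":0,"ty":0,"tz":0.01,"rx":0,"ry":0,"rz":0,"gripper":1},{"tx":0,"ty":0,"tz":0,"rx":0,"ry":0,"rz":0,"gripper":1},{"tx":0,"ty":0,"tz":0,"rx":0,"ry":0,"rz":0,"gripper":1}]}}

```text
time_s: 6.25
ee_pos: [471.2, 66.4, 231.6]
ee_rot: [145.0, 0.0, 88.1]
force: [0.5, -0.2, -3.2]
gripper_width: 17.8
gripper_force: 40.0
```

Request:
{"api": "send_rows", "payload": {"motion": [{"tx":0,"ty":0,"tz":0.008,"rx":0,"ry":0,"rz":0,"gripper":1},{"tx":0,"ty":0,"tz":0.008,"rx":0,"ry":0,"rz":0,"gripper":1},{"tx":0,"ty":0,"tz":0.008,"rx":0,"ry":0,"rz":0,"gripper":1},{"tx":0,"ty":0,"tz":0,"rx":0,"ry":0,"rz":0,"gripper":1}]}}

```text
time_s: 6.75
ee_pos: [477.9, 66.1, 221.2]
ee_rot: [145.1, 0.0, 88.1]
force: [-0.6, 0.0, -2.2]
gripper_width: 17.6
gripper_force: 40.0
```

Request:
{"api": "send_rows", "payload": {"motion": [{"tx":0,"ty":0,"tz":0.008,"rx":0,"ry":0,"rz":0,"gripper":1},{"tx":0,"ty":0,"tz":0.006,"rx":0,"ry":0,"rz":0,"gripper":1},{"tx":0,"ty":0,"tz":0,"rx":0,"ry":0,"rz":0,"gripper":1}]}}

```text
time_s: 7.12
ee_pos: [482.0, 66.0, 215.6]
ee_rot: [145.0, 0.0, 88.1]
force: [1.0, 1.3, -2.3]
gripper_width: 17.7
gripper_force: 40.0
```

Request:
{"api": "send_rows", "payload": {"motion": [{"tx":0,"ty":0,"tz":0.006,"rx":0,"ry":0,"rz":0,"gripper":1},{"tx":0,"ty":0,"tz":0.006,"rx":0,"ry":0,"rz":0,"gripper":1},{"tx":0,"ty":0,"tz":0.006,"rx":0,"ry":0,"rz":0,"gripper":1},{"tx":0,"ty":0,"tz":0,"rx":0,"ry":0,"rz":0,"gripper":1}]}}

```text
time_s: 7.62
ee_pos: [487.1, 65.8, 208.3]
ee_rot: [145.0, 0.0, 88.1]
force: [0.2, -0.1, -2.2]
gripper_width: 17.9
gripper_force: 40.0
```

Request:
{"api": "send_rows", "payload": {"motion": [{"tx":0,"ty":0,"tz":0.006,"rx":0,"ry":0,"rz":0,"gripper":1},{"tx":0,"ty":0,"tz":0.006,"rx":0,"ry":0,"rz":0,"gripper":1},{"tx":0,"ty":0,"tz":0.006,"rx":0,"ry":0,"rz":0,"gripper":1},{"tx":0,"ty":0,"tz":0,"rx":0,"ry":0,"rz":0,"gripper":1}]}}

```text
time_s: 8.12
ee_pos: [492.3, 65.6, 200.9]
ee_rot: [145.0, 0.0, 88.1]
force: [-0.4, -0.2, -2.5]
gripper_width: 18.0
gripper_force: 40.0
```

Request:
{"api": "send_rows", "payload": {"motion": [{"tx":0,"ty":0,"tz":0.006,"rx":0,"ry":0,"rz":0,"gripper":1},{"tx":0,"ty":0,"tz":0.006,"rx":0,"ry":0,"rz":0,"gripper":1},{"tx":0,"ty":0,"tz":0.006,"rx":0,"ry":0,"rz":0,"gripper":1},{"tx":0,"ty":0,"tz":0,"rx":0,"ry":0,"rz":0,"gripper":1}]}}

```text
time_s: 8.62
ee_pos: [497.5, 65.4, 193.5]
ee_rot: [145.0, 0.0, 88.1]
force: [-0.2, 1.1, -2.8]
gripper_width: 17.5
gripper_force: 40.0
```

Request:
{"api": "send_rows", "payload": {"motion": [{"tx":0,"ty":0,"tz":0.004,"rx":0,"ry":0,"rz":0,"gripper":1},{"tx":0,"ty":0,"tz":0,"rx":0,"ry":0,"rz":0,"gripper":1}]}}

```text
time_s: 8.88
ee_pos: [498.6, 65.4, 192.1]
ee_rot: [145.0, 0.0, 88.1]
force: [0.9, 0.0, -3.1]
gripper_width: 17.7
gripper_force: 40.0
```

Request:
{"api": "send_rows", "payload": {"motion": [{"tx":0,"ty":0,"tz":0.003,"rx":0,"ry":0,"rz":0,"gripper":1},{"tx":0,"ty":0,"tz":0,"rx":0,"ry":0,"rz":0,"gripper":1}]}}

```text
time_s: 9.12
ee_pos: [499.5, 65.4, 190.9]
ee_rot: [145.0, 0.0, 88.1]
force: [-0.3, 0.7, -2.5]
gripper_width: 17.9
gripper_force: 40.0
```

Request:
{"api": "send_rows", "payload": {"motion": [{"tx":0,"ty":0,"tz":0.003,"rx":0,"ry":0,"rz":0,"gripper":1},{"tx":0,"ty":0,"tz":0,"rx":0,"ry":0,"rz":0,"gripper":1}]}}

```text
time_s: 9.38
ee_pos: [500.3, 65.4, 189.6]
ee_rot: [145.0, 0.0, 88.1]
force: [-0.4, 0.0, -2.4]
gripper_width: 17.6
gripper_force: 40.0
```

Request:
{"api": "send_rows", "payload": {"motion": [{"tx":0,"ty":0,"tz":0.002,"rx":0,"ry":0,"rz":0,"gripper":1},{"tx":0,"ty":0,"tz":0,"rx":0,"ry":0,"rz":0,"gripper":1}]}}

```text
time_s: 9.62
ee_pos: [500.9, 65.4, 188.8]
ee_rot: [145.0, 0.0, 88.1]
force: [0.2, 0.0, -2.5]
gripper_width: 17.8
gripper_force: 40.0
```

Request:
{"api": "send_rows", "payload": {"motion": [{"tx":0,"ty":0,"tz":0.002,"rx":0,"ry":0,"rz":0,"gripper":1},{"tx":0,"ty":0,"tz":0,"rx":0,"ry":0,"rz":0,"gripper":1}]}}

```text
time_s: 9.88
ee_pos: [501.5, 65.3, 188.0]
ee_rot: [145.0, 0.0, 88.1]
force: [0.4, -0.1, -2.3]
gripper_width: 17.6
gripper_force: 40.0
```

Request:
{"api": "send_rows", "payload": {"motion": [{"tx":0,"ty":0,"tz":0.002,"rx":0,"ry":0,"rz":0,"gripper":1},{"tx":0,"ty":0,"tz":0,"rx":0,"ry":0,"rz":0,"gripper":1}]}}

```text
time_s: 10.12
ee_pos: [502.0, 65.3, 187.2]
ee_rot: [145.0, 0.0, 88.1]
force: [-0.3, 0.4, -2.4]
gripper_width: 17.8
gripper_force: 40.0
```

Request:
{"api": "send_rows", "payload": {"motion": [{"tx":0,"ty":0,"tz":0.002,"rx":0,"ry":0,"rz":0,"gripper":1},{"tx":0,"ty":0,"tz":0,"rx":0,"ry":0,"rz":0,"gripper":1}]}}

```text
time_s: 10.38
ee_pos: [502.5, 65.3, 186.7]
ee_rot: [145.0, 0.0, 88.1]
force: [-3.7, -0.5, 1.3]
gripper_width: 18.1
gripper_force: 40.0
```

Request:
{"api": "send_rows", "payload": {"motion": [{"tx":0,"ty":0,"tz":0.002,"rx":0,"ry":0,"rz":0,"gripper":1},{"tx":0,"ty":0,"tz":0,"rx":0,"ry":0,"rz":0,"gripper":1}]}}

```text
time_s: 10.62
ee_pos: [502.6, 65.2, 186.7]
ee_rot: [144.9, -0.0, 88.1]
force: [-13.6, 1.4, 12.2]
gripper_width: 17.9
gripper_force: 40.0
```

Contact came where expected, with about 20 N axial, so the collar is home. I'll let go, back off along the axis and check.

Request:
{"api": "send_rows", "payload": {"motion": [{"tx":0,"ty":0,"tz":-0.001,"rx":0,"ry":0,"rz":0,"gripper":1},{"tx":0,"ty":0,"tz":0,"rx":0,"ry":0,"rz":0,"gripper":-0.2},{"tx":0,"ty":0,"tz":0,"rx":0,"ry":0,"rz":0,"gripper":-0.2},{"tx":0,"ty":0,"tz":0,"rx":0,"ry":0,"rz":0,"gripper":-0.2},{"tx":0,"ty":0,"tz":0,"rx":0,"ry":0,"rz":0,"gripper":-0.2},{"tx":0,"ty":0,"tz":-0.04,"rx":0,"ry":0,"rz":0,"gripper":-0.2},{"tx":0,"ty":0,"tz":-0.06,"rx":0,"ry":0,"rz":0,"gripper":-0.2},{"tx":0,"ty":0,"tz":-0.04,"rx":0,"ry":0,"rz":0,"gripper":-0.2},{"tx":0,"ty":0,"tz":0,"rx":0,"ry":0,"rz":0,"gripper":-0.2},{"tx":0,"ty":0,"tz":0,"rx":0,"ry":0,"rz":0,"gripper":-0.2}]}}

```text
time_s: 11.88
ee_pos: [462.7, 66.6, 242.7]
ee_rot: [145.1, 0.0, 88.1]
force: [0.2, 0.4, -0.0]
gripper_width: 54.6
gripper_force: 0.0
```

```bash
python3 - <<'E'
from h import *
st()
s=env.state();Q=R.from_euler('xyz',s['ee_rot'],degrees=True)
P=np.array([517.7,64.7,165.1])
rb=P+77*fy+33*fz
o=[]
for n,w,h in(('wrist',240,180),('scene',80,60)):
    im,K,W=grab(n,n+'3.png')
    c=proj(K,W,P+30*fz); x,y=np.clip((c-[w/2,h/2]).astype(int),0,[640-w,480-h])
    print(n,x,y,'bar',proj(K,W,rb),'P',proj(K,W,P),'griptop',proj(K,W,P+60*fz))
    o.append(cv2.resize(im[y:y+h,x:x+w],(400,300),interpolation=cv2.INTER_CUBIC))
cv2.imwrite('pics/c4.png',np.hstack(o))
E
```

```text
11.875 [462.7  66.6 242.7] [1.4505e+02 2.0000e-02 8.8080e+01] F [ 0.2  0.4 -0. ] 54.6 0.0
wrist 188 163 bar [308.75069452 115.99606557] P [308.3534322  238.19763638] griptop [308.58986403 272.74218867]
scene 282 199 bar [340.64810911 204.50236624] P [329.63271965 240.22606704] griptop [314.69918125 217.49750074]
```

View pics/c4.png

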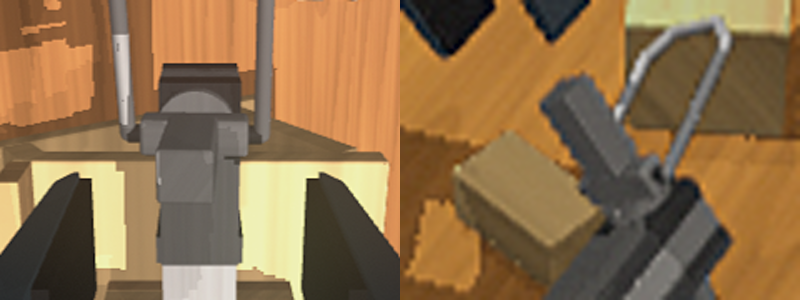

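The pin is seated: grip top at scene (315,217), as predicted for collar home, and the ring still open with its bar at about (342,205). Next I'll shut the fingers and move above the bar.

Request:
{"api": "send_rows", "payload": {"motion": [{"tx":0.05,"ty":0,"tz":0,"rx":0,"ry":0,"rz":0,"gripper":1},{"tx":0.05,"ty":0,"tz":0,"rx":0,"ry":0,"rz":0,"gripper":1},{"tx":0.044,"ty":0,"tz":0,"rx":0,"ry":0,"rz":0,"gripper":1},{"tx":0,"ty":0,"tz":0,"rx":0,"ry":0,"rz":0,"gripper":1},{"tx":0,"ty":0,"tz":0,"rx":0,"ry":0,"rz":0,"gripper":1},{"tx":0,"ty":0,"tz":0,"rx":0,"ry":0,"rz":0,"gripper":1},{"tx":0,"ty":0,"tz":0.04,"rx":0,"ry":0,"rz":0,"gripper":1},{"tx":0,"ty":0,"tz":0.04,"rx":0,"ry":0,"rz":0,"gripper":1},{"tx":0,"ty":0,"tz":0.02,"rx":0,"ry":0,"rz":0,"gripper":1},{"tx":0,"ty":0,"tz":0,"rx":0,"ry":0,"rz":0,"gripper":1}], "grip_force": 15}}

```text
time_s: 13.22
ee_pos: [493.8, 137.0, 201.9]
ee_rot: [145.1, 0.0, 88.0]
force: [0.1, -0.6, 0.3]
gripper_width: 0.6
gripper_force: 0.0
```

```bash
cat >> h.py <<'E'
P0=np.array([517.7,64.7,165.1])
E
python3 - <<'E'
from h import *
st(); print(FR.inv().apply(env.state()['ee_pos']-P0).round(1))
E
```

```text
13.225 [493.8 137.  201.9] [1.4507e+02 5.0000e-02 8.8030e+01] F [ 0.1 -0.6  0.3] 0.6 0.0
[-0.4 71.5 45.2]
```

Request:
{"api": "send_rows", "payload": {"motion": [{"tx":0,"ty":0,"tz":0.02,"rx":0,"ry":0,"rz":0,"gripper":1},{"tx":0,"ty":0,"tz":0.014,"rx":0,"ry":0,"rz":0,"gripper":1},{"tx":0,"ty":0,"tz":0.014,"rx":0,"ry":0,"rz":0,"gripper":1},{"tx":0,"ty":0,"tz":0,"rx":0,"ry":0,"rz":0,"gripper":1}]}}

```text
time_s: 13.72
ee_pos: [507.9, 137.4, 182.5]
ee_rot: [145.0, -0.0, 88.1]
force: [-1.9, 1.4, 2.1]
gripper_width: 0.4
gripper_force: 1.4
```

Request:
{"api": "send_rows", "payload": {"motion": [{"tx":0,"ty":0,"tz":0.014,"rx":0,"ry":0,"rz":0,"gripper":1},{"tx":0,"ty":0,"tz":0.014,"rx":0,"ry":0,"rz":0,"gripper":1},{"tx":-0.003,"ty":0,"tz":0.014,"rx":0,"ry":0,"rz":0,"gripper":1},{"tx":-0.003,"ty":0,"tz":0.014,"rx":0,"ry":0,"rz":0,"gripper":1},{"tx":0,"ty":0,"tz":0,"rx":0,"ry":0,"rz":0,"gripper":1}]}}

```text
time_s: 14.35
ee_pos: [523.5, 133.2, 159.0]
ee_rot: [145.1, 0.1, 88.1]
force: [-1.2, 1.2, 1.9]
gripper_width: 0.4
gripper_force: 1.2
```

```bash
python3 - <<'E'
from h import *
st(); print(FR.inv().apply(env.state()['ee_pos']-P0).round(1))
E
```

```text
14.35 [523.5 133.2 159. ] [1.4508e+02 5.0000e-02 8.8050e+01] F [-1.2  1.2  1.9] 0.4 1.1533041251823306
[-0.6 68.7 -7. ]
```

Contact is steady at about 3 N. I'll carry on past centre.

Request:
{"api": "send_rows", "payload": {"motion": [{"tx":-0.002,"ty":0,"tz":0.014,"rx":0,"ry":0,"rz":0,"gripper":1},{"tx":-0.002,"ty":0,"tz":0.014,"rx":0,"ry":0,"rz":0,"gripper":1},{"tx":-0.004,"ty":0,"tz":0.014,"rx":0,"ry":0,"rz":0,"gripper":1},{"tx":-0.004,"ty":0,"tz":0.014,"rx":0,"ry":0,"rz":0,"gripper":1},{"tx":-0.004,"ty":0,"tz":0.014,"rx":0,"ry":0,"rz":0,"gripper":1},{"tx":0,"ty":0,"tz":0.008,"rx":0,"ry":0,"rz":0,"gripper":1},{"tx":0,"ty":0,"tz":0,"rx":0,"ry":0,"rz":0,"gripper":1}]}}

```text
time_s: 15.22
ee_pos: [545.7, 125.1, 127.4]
ee_rot: [145.0, 0.0, 88.1]
force: [0.5, -0.9, -0.7]
gripper_width: 0.3
gripper_force: 0.0
```

```bash
python3 - <<'E'
from h import *
st(); print(FR.inv().apply(env.state()['ee_pos']-P0).round(1))
im,K,W=grab('scene','s5.png'); print(proj(K,W,P0-68*fz))
cv2.imwrite('pics/c5.png',cv2.resize(im[190:280,280:400],(800,600),interpolation=cv2.INTER_CUBIC))
E
```

```text
15.225 [545.7 125.1 127.4] [145.04   0.    88.1 ] F [ 0.5 -0.9 -0.7] 0.3 0.0
[ -0.3  61.3 -45.8]
[345.68941255 264.66405352]
```

View pics/c5.png

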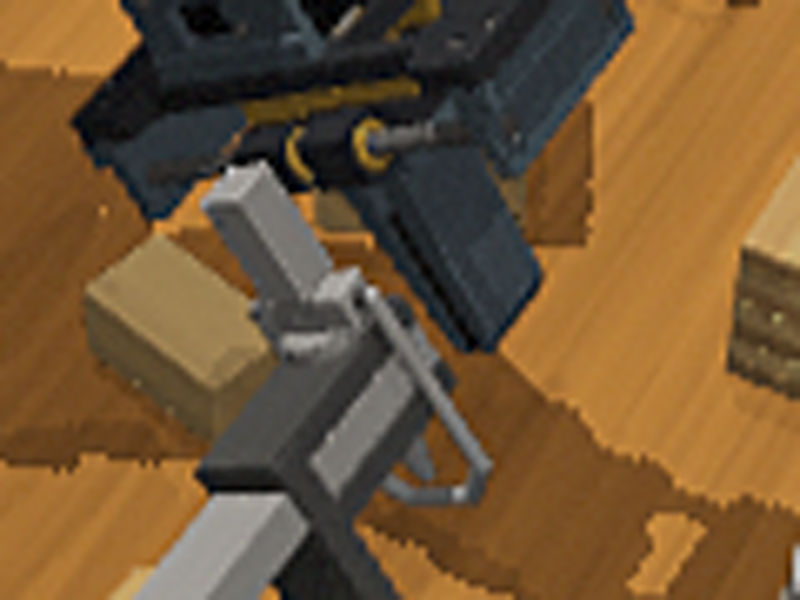

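The ring has snapped shut: its bar is at (346,263.5) in the scene view, against (345.7,264.7) predicted. I'll retreat along the axis, then check that the pin is still seated.

Request:
{"api": "send_rows", "payload": {"motion": [{"tx":0.02,"ty":0,"tz":-0.04,"rx":0,"ry":0,"rz":0,"gripper":1},{"tx":0.02,"ty":0,"tz":-0.08,"rx":0,"ry":0,"rz":0,"gripper":1},{"tx":0.02,"ty":0,"tz":-0.1,"rx":0,"ry":0,"rz":0,"gripper":1},{"tx":0.02,"ty":0,"tz":-0.1,"rx":0,"ry":0,"rz":0,"gripper":1},{"tx":0,"ty":0,"tz":-0.08,"rx":0,"ry":0,"rz":0,"gripper":1},{"tx":0,"ty":0,"tz":0,"rx":0,"ry":0,"rz":0,"gripper":1},{"tx":0,"ty":0,"tz":0,"rx":0,"ry":0,"rz":0,"gripper":1},{"tx":0,"ty":0,"tz":0,"rx":0,"ry":0,"rz":0,"gripper":1}]}}

```text
time_s: 16.27
ee_pos: [432.2, 168.2, 289.9]
ee_rot: [145.2, 0.1, 88.0]
force: [0.0, 0.6, 0.3]
gripper_width: 0.2
gripper_force: 0.0
```

```bash
python3 - <<'E'
from h import *
st()
im,K,W=grab('scene','s6.png'); it,Kt,Wt=grab('top','t6.png')
print(proj(K,W,P0+60*fz))
a=cv2.resize(im[190:280,280:400],(400,300),interpolation=cv2.INTER_CUBIC);b=cv2.resize(it,(400,300))
cv2.imwrite('pics/c6.png',np.hstack([a,b]))
E
```

```text
16.275 [432.2 168.2 289.9] [1.4516e+02 1.2000e-01 8.8040e+01] F [0.  0.6 0.3] 0.2 0.0
[314.69918125 217.49750074]
```

View pics/c6.png

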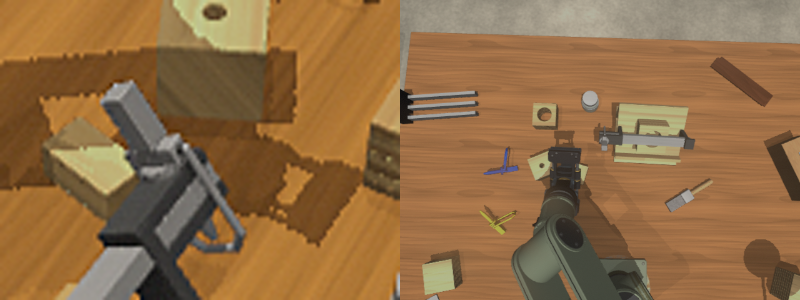

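The pin is still home, with its grip top at about (315,217.5) as predicted. The ring is shut, the arm is clear, and the loose things are where they were.

```bash
python3 -c "
from workcell import env
print(env.job_done())"
```

```text
the job is handed in; nothing more can be done
None
```

The job is handed in: the pin was pushed home at about 20 N, the ring is snapped shut round the fork's free end, the arm is clear, and the loose things look undisturbed (about 16 s used); the verdict was not shown.

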